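# Tip a manifold block over the fence onto its side

### The job

Two aluminium manifold blocks stand upright in front of the black lay-down rest. Slide the one with the brass plugs straight forward until its foot is against the rest's steel fence, then push it near the top so that it tips over the fence edge and lies flat on its side on the black pad, square to the fence, its underside facing back to the robot and still close to the fence. Do not lift it off the bench, and leave the block with the black plugs standing where it is.

Things in the scene. Friction and masses are not known exactly. Their poses are not given: they have to be found in the camera images.
- brass_block: The block to tip: solid aluminium, BRASS port plugs (28 mm one in its top, small ones in its sides). 45 mm along its x, 60 along y, 85 tall (z), 0.4-0.8 kg. Origin: centre of its underside, z up as it stands at first. Its +x face looks to the fence (within 6 degrees) and becomes the lower side once tipped. Starts 25 to 40 mm short of the fence, on its left or right part.
- black_block: Bystander: the same aluminium block, same size, with BLACK plugs, standing about 140 mm beside the other one, the same way round. Origin: centre of its underside, z up. It must stay standing.
- rest: Fixed rest, 10 mm high, 260 wide: bright steel fence bar 12 mm deep, behind it flush a black rubber pad 110 deep. Origin: middle of the fence's front face at bench height. +x from the fence over the pad (away from the robot), y along the fence. A block against the fence has its origin at x = -22.5 mm; tipped over, its foot end sticks out 10 to 30 mm before the fence, its origin 32 mm up.
- brass_toe (a point): Middle of the brass-plugged block's lower edge towards the fence (22.5 mm along the block's x from its origin, at its underside); 0 mm above the bench at the start, about 10 mm once the block is tipped.
There are look-alikes about, which are no part of the job. Leave any blue look-alike of the brass_block alone.

How it is judged:
By the outcome, as a careful person would: the job done as asked, in the order asked, and still so for the second after the job is handed in, with the robot touching nothing.
It also fails if it takes over 43 s, if anything falls off the work surface, if the arm or the gripper's body presses on something with over 40 N, if the wrist force passes 120 N, or if a joint passes its speed limit or range.

### The arm

A 6-joint arm with a two-finger parallel gripper is mounted at the origin on a cart in front of the work surface, level with it; the furniture and walls round the work are solid. World frame = base frame: x ahead of the robot, y to its left, z up, the work surface at z = 0. Lengths are in m, angles in rad, forces in N, time in s.
With the tool pointing down it reaches from about 0.275 to 0.85 m from the base axis. Payload 19 kg.
Tool frame: the origin (TCP) lies on the centre line of the jaws, within the pads' length; the fingertips stand 11 mm ahead of it and the grasp point (between the pads) lies 8 mm behind it (env.tip_reach is the z of the fingertips in the tool frame, in m); z points along the fingers, y is the line along which they close (so a half turn about z gives the same grasp; the last joint's range is limited). The gripper opens to 85 mm and grips with 20 to 120 N. Pads are 22 mm wide; open, the fingers measure 114 mm over their backs; the gripper's body (76 mm by 85 mm) begins 54 mm behind the grasp point. The pads swing forward as they close: fully open they stand 13 mm farther back than shut.
Start: joints at [-1.357, 0.15, 1.437, -0, 1.554, -0.134], TCP at [0.196, -0.541, 0.242] pointing down, gripper open.
Joint ranges: [-2.8, 2.8], [-0.68, 2.1], [0.12, 2.68], [-1.39, 4.53], [0.16, 2.79], [-2.81, 2.81]. Speed limits (rad/s): [1.89, 1.89, 2.22, 3.01, 3.01, 3.01].

### API

Orientations are given as a rotation vector (axis times angle).
In Python, from station import env, eoat, planner, vision, hand_in, monitor gives the robot as it stands. Calls block until the motion is done:
- env.move_to(position, orientation): joint-space move of the TCP to a pose.
- env.movel(position, rot=None, feed=0.15, contact_N=None): straight line of the TCP; rot=None keeps the orientation; feed is the mean speed in m/s. With contact_N (N) it stops when the force on the tool has changed by that much, and returns True; else False.
- env.movej(angles): joint-space move.
- eoat.gripper_open() and eoat.grab(): open the fingers fully, or close them until they stop; the grip force is fixed at half the most.
- env.dwell(seconds).
- planner.ik(position, orientation): joint angles nearest the present ones, or None.
- vision.camera(name): name is "scene" or "top"; returns the picture (384x512x3 uint8, red, green, blue); there is no depth.
- vision.camera_params(name): a dict with "fx", "fy", "cx", "cy" (pixels), "R" (3x3) and "t" (3): a world point X has camera coordinates R X + t. Camera axes: x right, y down, z forward; pixel columns grow to the right and rows downward; lengths in m; the calibration is good to about 2 mm. A picture is of the moment at which its call begins. camera_params takes no time and is no camera call.
A pose or a line that the arm cannot do raises env.PlanningError and nothing moves.
- hand_in(): hands the job in; it is judged then, once.
Readings, each from a call of its own:
- monitor.current_clock(): time.
- monitor.current_joint_pos(): joint angles.
- monitor.current_qvel(): joint speeds.
- monitor.current_joint_efforts(): joint torques, N m.
- monitor.current_position(): TCP position.
- monitor.current_ee_rot(): TCP orientation.
- monitor.current_wrist_force(): force on the tool from outside, world axes, zero at the start.
- monitor.current_torque(): the same for the moment, N m.
- monitor.current_opening(): opening from 0.0 (shut) to 1.0 (fully open).
- monitor.current_grip_force(): force on a finger pad.
Only numpy, scipy, OpenCV 4.12 (cv2) and the standard library are available. Lean on these libraries where they do the work, as an engineer would, in place of code of your own. Each camera call takes 0.05 s, during which the arm holds its last target. There are 200 camera calls.

## Working session

There is one attempt and no reset: what is moved stays moved. The work goes in short steps, each a Python script; the robot and the scene stay as the last script left them, time stands still between calls to the robot, and variables do not carry over. Pictures are saved under pics/ and viewed, at most 10 in all, crops included, and the job is handed in when it is done.

```bash
mkdir -p pics; ls; python3 - <<'E'
from station import env,vision,monitor
import cv2,numpy as np
for n in("scene","top"):
    im=vision.camera(n); cv2.imwrite(f"pics/{n}0.png",im[:,:,::-1]); p=vision.camera_params(n)
    print(n,{k:np.round(v,4).tolist() for k,v in p.items()})
print(monitor.current_clock(),monitor.current_ee_rot(),env.tip_reach)
E
```

```text
pics
scene {'fx': 389.4699, 'fy': 389.4699, 'cx': 252.6517, 'cy': 183.2352, 'R': [[-0.7531, -0.6578, -0.0129], [-0.3883, 0.4602, -0.7984], [0.5312, -0.5963, -0.602]], 't': [0.4577, 0.2372, 0.5859]}
top {'fx': 391.0828, 'fy': 391.0828, 'cx': 255.114, 'cy': 186.3944, 'R': [[0.1739, -0.9848, 0.0], [-0.9615, -0.1698, -0.2162], [0.2129, 0.0376, -0.9763]], 't': [-0.0574, 0.5604, 0.7635]}
0.1 [-3.09310808e+00 -5.43435611e-01  3.75359461e-05] 0.011
```

View pics/scene0.png

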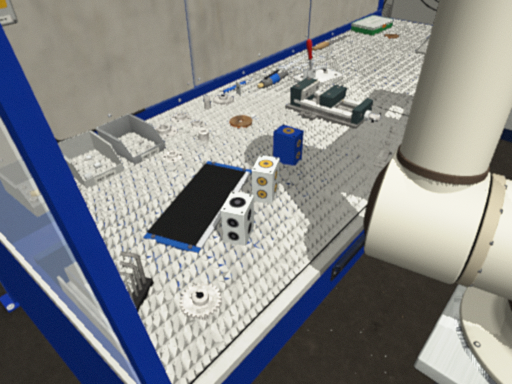

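View pics/top0.png

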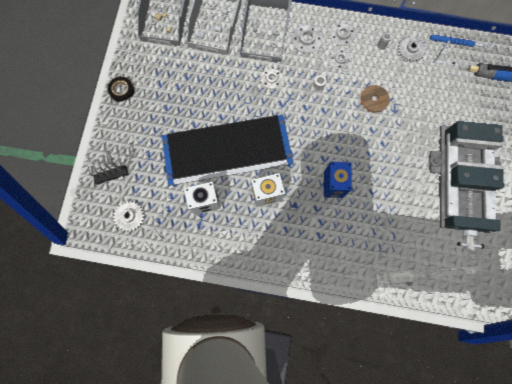

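The top view shows white/aluminium blocks: brass plug at (268,187), black plug at (201,195), and a blue look-alike with a brass plug at (339,178). There is also a copper disc at (375,98). My choice is (268,187), at the right part of the rest (pad 165–290, 117–183). I'll check it in a crop and measure.

```bash
cat > h.py <<'E'
import numpy as np,cv2
from station import env,eoat,planner,vision,hand_in,monitor
def ray(n,uv,z):
    p=vision.camera_params(n);R=np.array(p["R"]);t=np.array(p["t"])
    d=R.T@np.array([(uv[0]-p["cx"])/p["fx"],(uv[1]-p["cy"])/p["fy"],1]);c=-R.T@t
    return c+d*(z-c[2])/d[2]
def biggest(mask,near=None):
    cs,_=cv2.findContours(mask.astype(np.uint8),cv2.RETR_EXTERNAL,cv2.CHAIN_APPROX_NONE)
    return max(cs,key=cv2.contourArea)
E
python3 - <<'E'
from h import *
im=vision.camera("top"); hsv=cv2.cvtColor(im,cv2.COLOR_RGB2HSV)
H,S,V=cv2.split(hsv)
box=np.zeros(H.shape,bool); box[100:200,150:310]=1
pad=cv2.morphologyEx(((V<60)&box).astype(np.uint8),cv2.MORPH_OPEN,np.ones((7,7)))
c=biggest(pad); r=cv2.minAreaRect(c); print("pad",r)
for p in cv2.boxPoints(r): print(p,ray("top",p,.01)[:2].round(4))
b=np.zeros(H.shape,bool); b[165:210,245:295]=1
br=b&(S>110)&(H>10)&(H<32)
c=biggest(br); (u,v),_=cv2.minEnclosingCircle(c); m=cv2.moments(c); uv=(m['m10']/m['m00'],m['m01']/m['m00'])
print("brass plug",uv,cv2.contourArea(c),ray("top",uv,.085))
for (x0,x1,nm) in((245,295,"brass"),(180,225,"black")):
    crop=im[160:220,x0:x1]; 
    w=np.zeros(H.shape,bool); w[165:215,x0:x1]=1
    k=cv2.morphologyEx((w&(V>225)&(S<30)).astype(np.uint8),cv2.MORPH_OPEN,np.ones((3,3)))
    c=biggest(k); r=cv2.minAreaRect(c); print(nm,r); 
    for p in cv2.boxPoints(r): print(p,ray("top",p,.085)[:2].round(4))
a=cv2.resize(im[140:220,170:300],None,fx=6,fy=6,interpolation=cv2.INTER_NEAREST)
cv2.imwrite("pics/crop.png",a[:,:,::-1])
E
```

```text
pad ((225.52218627929688, 146.5303192138672), (44.28176498413086, 113.45451354980469), 80.32664489746094)
[165.88115 134.23618] [0.6587 0.2675]
[277.7225 115.1723] [0.7501 0.0205]
[285.1632  158.82446] [ 0.6483 -0.0133]
[173.32187 177.88834] [0.5603 0.2279]
brass plug (267.67243867243866, 186.1154401154401) 115.5 [0.56169214 0.01481811 0.085     ]
brass ((258.8996887207031, 188.5589141845703), (20.203107833862305, 9.988687515258789), 73.61045837402344)
[251.25798 180.27707] [0.5679 0.0501]
[260.8408  177.45859] [0.5772 0.0317]
[266.54138 196.84076] [0.5392 0.0133]
[256.9586  199.65924] [0.5301 0.0315]
black ((190.76473999023438, 197.05882263183594), (20.372989654541016, 9.216353416442871), 75.96376037597656)
[183.82358 188.29411] [0.5274 0.1829]
[192.76474 186.05882] [0.5351 0.1659]
[197.7059  205.82353] [0.4968 0.1475]
[188.76474 208.05882] [0.4891 0.1644]
```

View pics/crop.png

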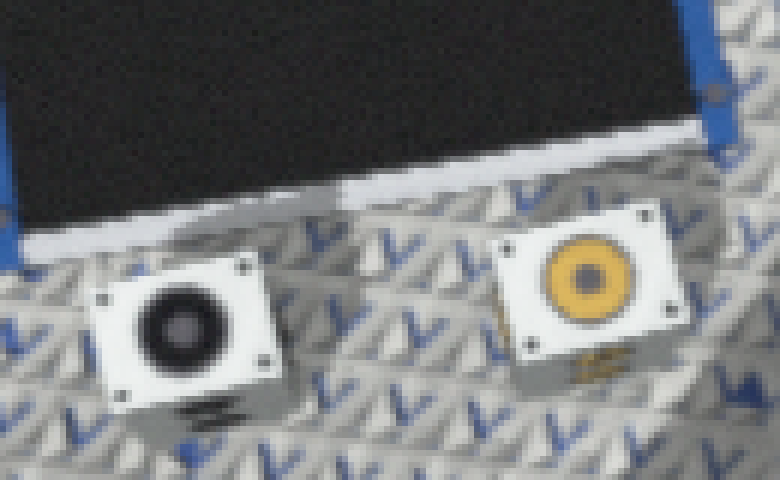

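The crop confirms it. The brass-plug block's top-face corners are at crop (492,243), (663,203), (692,312), (520,362). The fence is the bright strip from (22,250) to (700,130), and the black block is on the left. Next I'll fit the lines.

```bash
python3 - <<'E'
from h import *
im=vision.camera("top"); H,S,V=cv2.split(cv2.cvtColor(im,cv2.COLOR_RGB2HSV))
# pad front edge: lowest dark pixel per column
pts=[];pf=[]
for u in range(180,282):
    line=179.2-(u-173.7)*19.5/112.1; r0=int(round(line))
    col=V[r0-6:r0+5,u].astype(float)
    k=np.argmax(np.diff(col)); 
    pts.append(ray("top",(u,r0-6+k+.5),.01)[:2])
P=np.array(pts)
vx,vy,x0,y0=cv2.fitLine(P.astype(np.float32),cv2.DIST_HUBER,0,.001,.001).ravel()
n=np.array([abs(vy),-vx*np.sign(vy)]); print("pad edge normal",n,np.degrees(np.arctan2(n[1],n[0])),"off",n@[x0,y0],"res",np.std(P@n-n@[x0,y0]))
d=n@[x0,y0]-.012; l=np.array([-n[1],n[0]])
fr=lambda p:np.round([1e3*(n@p[:2]-d),1e3*(l@p[:2])],1)
for q in((22,265),(705,142)): print("fence front by eye",fr(ray("top",(170+q[0]/6-.5,140+q[1]/6-.5),.01)))
for q in((22,235),(695,118)): print("pad ends",fr(ray("top",(170+q[0]/6-.5,140+q[1]/6-.5),.01)))
for nm,C in(("brass",[(492,243),(663,203),(692,312),(520,362)]),("black",[(87,293),(258,250),(287,370),(107,412)])):
    W=np.array([ray("top",(170+a/6-.5,140+b/6-.5),.085)[:2] for a,b in C])
    ax=(W[0]+W[1]-W[2]-W[3])/2; ay=(W[0]+W[3]-W[1]-W[2])/2
    print(nm,W.mean(0).round(4),fr(W.mean(0)),"sizes",np.linalg.norm(ax)*1e3,np.linalg.norm(ay)*1e3,"yaw rel deg",np.degrees(np.arctan2(ax[1],ax[0])-np.arctan2(n[1],n[0])),np.degrees(np.arctan2(-ay[0],ay[1])-np.arctan2(n[1],n[0])))
# scene cross-check: brass plug in top
s=vision.camera("scene"); h=cv2.cvtColor(s,cv2.COLOR_RGB2HSV)[150:174,250:282]
m=((h[...,0]>10)&(h[...,0]<32)&(h[...,1]>110)); ys,xs=np.nonzero(m[:19]); print("scene plug",ray("scene",(xs.mean()+250,ys.mean()+150),.085))
E
```

```text
pad edge normal [0.93827796 0.34588218] 20.235655 off 0.6019865 res 0.0006720562020486184
fence front by eye [ 1.3 22.2]
fence front by eye [   2.9 -238.9]
pad ends [12.8 20.6]
pad ends [  12.8 -237. ]
brass [0.5619 0.0139] [ -58.  -181.3] sizes 40.94561895413098 60.7026227263802 yaw rel deg 3.1253863189197193 4.780348966716756
black [0.5203 0.147 ] [-51. -42.] sizes 42.46257502825499 60.94462037087481 yaw rel deg 2.810159084145867 3.7525947734747276
scene plug [0.55978214 0.01229453 0.085     ]
```

```bash
cat >> h.py <<'E'
from scipy.spatial.transform import Rotation as Ro
n=np.array([.93828,.34588,0]);l=np.array([-n[1],n[0],0]);z=np.array([0,0,1.]);D=.590;LAT=-.1815
T=np.radians(30);zt=np.sin(T)*n-np.cos(T)*z;xt=np.cos(T)*n+np.sin(T)*z
rot=Ro.from_matrix(np.c_[xt,-l,zt]).as_rotvec()
def tip(a,h,lat=LAT): return n*(D+a)+l*lat+z*h-.011*zt   # TCP for tip centre a past fence front, height h
def where():
    p=np.array(monitor.current_position())+.011*zt
    return np.round(1e3*np.array([n@p-D,l@p,p[2]]),1),np.round(monitor.current_wrist_force(),1),round(monitor.current_clock(),2)
def shot(nm,r=(100,220,150,310)):
    im=vision.camera("top");s=vision.camera("scene")[140:260,140:320]
    a=im[r[0]:r[1],r[2]:r[3]]
    o=np.hstack([cv2.resize(a,(480,360)),cv2.resize(s,(320,213),interpolation=cv2.INTER_CUBIC) if 0 else cv2.copyMakeBorder(cv2.resize(s,(320,213)),0,147,0,0,cv2.BORDER_CONSTANT)])
    cv2.imwrite(f"pics/{nm}.png",o[:,:,::-1])
E
python3 - <<'E'
from h import *
eoat.grab(); print(env.tip_reach,monitor.current_opening(),where())
env.move_to(tip(-.125,.15),rot); print(where())
env.movel(tip(-.125,.013),feed=.12); print(where())
hit=env.movel(tip(-.03,.013),feed=.035,contact_N=8); print(hit,where())
shot("slide")
E
```

```text
0.011 -0.0018959747819587815 (array([-587.6, -575. ,  232.8]), array([-0. ,  0.3,  0. ]), 1.02)
(array([-125. , -182.2,  150.2]), array([-0. , -0.1,  0.3]), 3.2)
(array([-124.7, -181.7,   13.6]), array([-0. ,  0.2,  0.1]), 4.49)
True (array([ -54. , -181.7,   12.5]), array([-4.9, -5.4,  2.2]), 6.33)
```

View pics/slide.png

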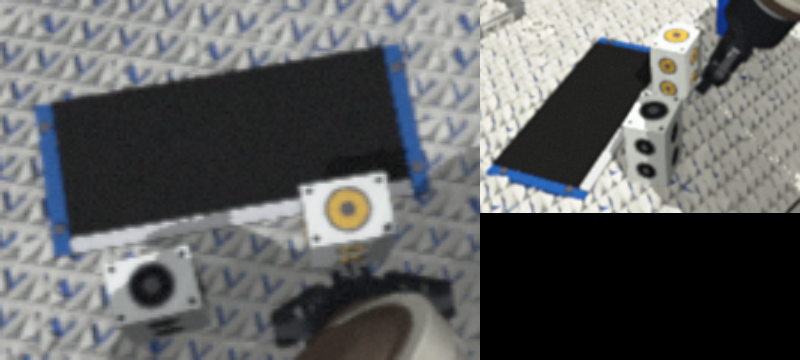

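The block now stands against the fence. Its top face is at composite (300–395, 174–248) and its edge is parallel to the fence within about a degree. The black block hasn't moved. Next: a small low press to seat it, then the tip.

```bash
python3 - <<'E'
from h import *
print(env.movel(tip(-.05,.009),feed=.02,contact_N=6),where())
env.movel(tip(-.08,.02),feed=.1)
env.movel(tip(-.08,.069),feed=.1)
print(env.movel(tip(-.06,.069),feed=.06,contact_N=10),where())
print(env.movel(tip(.004,.071),feed=.035,contact_N=25),where())
env.dwell(.3); env.movel(tip(-.01,.14),feed=.15); env.movel(tip(-.13,.17),feed=.2)
print(where()); shot("tipped")
E
```

```text
True (array([ -53.8, -181.4,   11.1]), array([-6.8, -5.3,  4.3]), 6.63)
False (array([ -59.9, -181.2,   68.6]), array([ 0.4,  1.1, -0.3]), 8.18)
False (array([   3.9, -181.5,   71. ]), array([-0.4,  0.5,  0.6]), 10.17)
(array([-129.6, -181.7,  169.6]), array([0.7, 0.4, 0.6]), 11.85)
```

View pics/tipped.png

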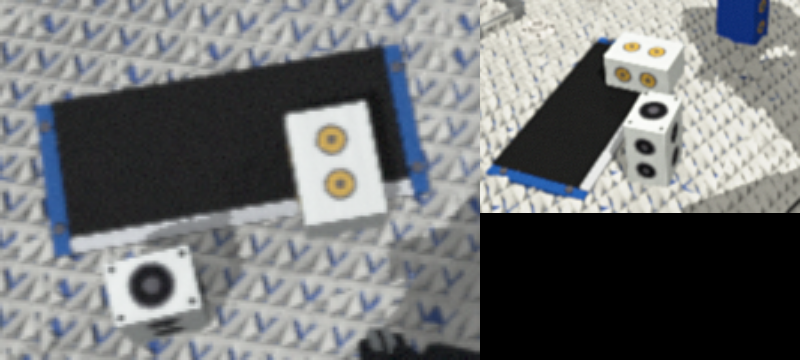

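The block lies on the pad. Its upper face has corners at composite (285,114), (366,100), (387,212), (305,228), and its foot overhangs the fence. The black block is still standing. I'll check the numbers.

```bash
python3 - <<'E'
from h import *
im=vision.camera("top"); H,S,V=cv2.split(cv2.cvtColor(im,cv2.COLOR_RGB2HSV))
w=np.zeros(V.shape,np.uint8); w[128:178,240:284]=1
k=biggest(cv2.morphologyEx(w*((V>205)).astype(np.uint8),cv2.MORPH_OPEN,np.ones((9,9)))); print(cv2.boxPoints(cv2.minAreaRect(k)))
def q(C,h):
    W=np.array([ray("top",c,h) for c in C]); ax=(W[0]+W[1]-W[2]-W[3])/2; ay=(W[0]+W[3]-W[1]-W[2])/2
    m=(W[2]+W[3])/2
    print("len",np.linalg.norm(ax),np.linalg.norm(ay),"yaw rel",np.degrees([np.arctan2(ax@l,ax@n),np.arctan2(-ay@n,ay@l)]),"foot mm",1e3*(m@n-D),"lat",1e3*(W.mean(0)@l))
q([(149.5+a/3,99.5+b/3) for a,b in[(285,114),(366,100),(387,212),(305,228)]],.055)
q([(149.5+a/3,99.5+b/3) for a,b in[(105,260),(189,245),(204,308),(118,328)]],.085)
E
```

```text
[[249. 151.]
 [257. 151.]
 [257. 159.]
 [249. 159.]]
len 0.08633190755092021 0.05993905248837791 yaw rel [-0.54702331  0.63116734] foot mm -21.739281329601457 lat -182.37179631153475
len 0.04663804600842937 0.05862951661445819 yaw rel [3.27492121 1.68822686] foot mm -74.19575024206205 lat -43.12986159626109
```

```bash
python3 -c "
from h import *
print(hand_in())"
```

```text
the job is handed in; nothing more can be done
None
```

The job is handed in: the brass-plugged block lies flat on the black pad, square to the fence within about 1°, with its foot end about 22 mm in front of the fence. The black-plugged block is still standing where it was, and the arm finished clear of both in about 12 s.

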